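Pin the jig's stop and hold a bookend against its sprung pad

ROBOT

A 6-joint arm with a two-finger parallel gripper is mounted at the origin on the work surface. World frame = base frame: x ahead of the robot, y to its left, z up, the work surface at z = 0. Lengths are in m, angles in rad, forces in N, time in s.
With the tool pointing down it reaches from about 0.35 to 0.85 m from the base axis. Payload 8.1 kg.
Tool frame: the origin (TCP) lies on the centre line of the jaws, within the pads' length; the fingertips stand 17 mm ahead of it and the grasp point (between the pads) lies 2 mm behind it; z points along the fingers, y is the line along which they close (so a half turn about z gives the same grasp; the last joint's range is limited). The gripper opens to 93 mm and grips with 3 to 60 N. Pads are 15 mm wide; open, the fingers measure 128 mm over their backs; the gripper's body (75 mm by 188 mm) begins 65 mm behind the grasp point.
Start: joints at [1.12, 0.13, 1.488, -0, 1.523, -0.085], TCP at [0.215, 0.56, 0.236] pointing down, gripper open.
Joint ranges: [-2.96, 2.96], [-0.89, 2.26], [0.02, 2.5], [-1.34, 4.48], [0, 2.73], [-2.66, 2.66]. Speed limits (rad/s): [2.39, 2.39, 2.79, 3.14, 3.14, 3.14].

INTERFACE

Orientations are given as a rotation vector (axis times angle).
In Python, from plant import telemetry, viewer, order gives the robot as it stands.
- The arm moves only by the tool send_rows, never from a script. Its argument "plan" is a list that holds one entry, the list of rows, each a list of 5 numbers: the closure, from -1 (fully open) to 1 (shut), then the shift along the world's x, y, z normalised to -1 to 1, where 1 is 0.2 m, then the turn about the world's z normalised to -1 to 1, where 1 is 60 degrees. A call has 1 to 20 rows; each row is the pose to reach, as a shift and turn from the pose commanded when the call began; what a row does not reach only later rows make up. A row lasts 1/12 s, in which the tool goes at most 41.7 mm and 7.16 degrees, less where a joint would pass 70% of its speed; a pose out of reach is approached as far as the arm can. A call with a number of a shift or a turn outside -1 to 1 is refused whole. A call with a gripper value outside its range is refused whole. The fingers move at their own pace and stop on an object; "force" is the grip in N (left out, the last holds). Time passes only in rows, so rows that repeat a pose let the fingers close. It gives the time, the measured TCP pose, the force, the opening and the grip force at its end, in the units of the state.
- telemetry.read_state(): the state, without advancing time (a new reading comes with each control period).
- viewer.read_camera(name): name is "scene" or "side" or "wrist"; returns (picture, depth): 384x512x3 uint8, blue, green, red; 384x512 float32, m along the optical axis (not along the pixel's ray), 0 where there is no reading.
- viewer.calibration(name): a dict with "camera_matrix" (3x3 intrinsics, pixels), "extrinsics" (4x4, takes a point from camera to world coordinates); the wrist camera has in their place "hand_eye" (4x4, takes a point from camera to tool coordinates, whose origin is the TCP and whose axes are the flange's). Camera axes: x right, y up, looking along -z (the intrinsics and any distortion apply to the point x, -y, -z); pixel columns grow to the right and rows downward; lengths in m; the calibration is good to about 2 mm. A picture is of the moment at which its call begins: read the wrist's pose just before it. calibration takes no time and is no camera call.
- order.close_job(): hands the job in; it is judged then, once.
The state is a dict: "t": time; "q": joint angles; "dq": joint speeds; "joint_torque": joint torques, N m; "tool_pos": TCP position; "orientation": TCP orientation; "force": force on the tool from outside, world axes, zero at the start; "wrist_torque": the same for the moment, N m; "opening": finger opening in m; "gripper_force": force on a finger pad.
Only numpy, scipy, OpenCV 4.12 (cv2) and the standard library are available. Lean on these libraries where they do the work, as an engineer would, in place of code of your own. Each camera call takes 0.05 s, during which the arm holds its last target. There are 200 camera calls.

TASK

Lock the sliding stop of the jig: take the steel lock pin with the collar and round knob from the tool block and put it all the way down through the hole in the stop's tongue into the board, until its collar sits on the tongue. Then, keeping the wooden bookend flat on the board and centred on the sprung rubber-faced pad, push the back of its upright squarely against the pad with about 10 newtons (its spring about half-way in, never over 20 newtons) and keep pressing: your program finishes while the gripper is still holding it there, so that I can drive the screws. Leave the other things on the table where they are.

Things in the scene. Friction and masses are not known exactly. Their poses are not given: they have to be found in the camera images.
- jig: Plywood jig board 290 x 150 x 25 mm, fixed to the table. Origin: centre of its underside, z up; x runs along the board from its near, empty end to the end with the stop. Its top is at z = 25. With the stop locked and the pad at rest, the pad's rubber face is at x = 0, facing -x. Two low aluminium guide strips (8 mm high) lie at y = +-54 from x = 28 to 112.
- board_hole (a point): Centre of the mouth of the vertical round through hole in the board (14.5 mm across), at board x = 105, y = 0, z = 25 mm. The board is 25 mm thick there, the table is below.
- tongue_hole (a point): Centre of the upper mouth (board z = 41) of the hole, 14.5 mm across, in the stop's tongue: an aluminium plate 60 mm wide, 15 mm thick; the hole starts exactly above the board's. The stop's upright, 50 mm wide, stands before it at board x = 58 to 70, up to z = 97; two guide-rod bosses behind the upright reach x = 80 at z = 80, y = +-14.
- stop (a joint): Slide of the aluminium stop along the board's x, m; 0 = its hole above the board's hole (as it starts); grows as the stop is pushed away along +x, up to 0.045. Only about 2 N moves it while it is not pinned.
- pad_slide (a joint): How far the sprung pad is pushed in, towards the stop's upright, along the board's x, m; 0 = out (as it starts), at most 0.040. Spring of 500 N/m: 10 N at 0.020, 20 N at the end.
- pad: The sprung pad: plate with rubber face, 40 mm wide (board y -20 to 20), 64 mm high (board z 37 to 101), 12 mm thick, on two guide rods with a coil spring. Origin: on the board's underside plane at y = 0 below its rubber face, axes as the board's; it moves with the pad.
- bookend: Loose L-shaped bookend, 0.35 kg, 50 mm wide (y), wood with a white tile on its upright, standing on the board before the pad; bearing down on it while sliding it adds friction and can tip it. Origin: at the lower back edge, mid-width, z up; x points towards the pad. Flat back of the upright: plane x = 0; upright with tile x = -23 to 0, up to z = 84; foot x = -100 to 0, 16 mm thick.
- pin: Steel lock pin, 78 mm long, 0.1 kg, standing upright in one of the three holes of the tool block. Origin: centre of its lower tip, z up along the pin. Shank 12 mm across with tapered tip, z = 0 to 38; collar 22 mm across, z = 38 to 42; cylindrical knob 18 mm across, z = 42 to 78, to grip. Fully in, the collar rests on the tongue and the tip is 22 mm below the board's top.
- block: Dark wooden tool block 56 (x) x 170 (y) x 42 mm high, fixed. Origin: centre of its underside. Three holes 15 mm across and 34 mm deep, in a row at y = -55, 0, 55 mm; the pin and two other rods stand in them in any order, their feet at z = 8.
- rod_thin: Plain straight steel rod 11 mm across, 115 mm long, standing in the tool block; not needed. Origin: its foot.
- rod_ball: Steel rod 11 mm across with a 24 mm ball at the top, 80 mm long, standing in the tool block; not needed. Origin: its foot.
- mug: Blue mug, 76 mm across, 85 mm high, with handle; leave alone. Origin: centre of its underside.
- cup: White cup, 72 mm across, 60 mm high; leave alone. Origin: centre of its underside.
- glaze: White bottle with blue cap, 56 mm across, 140 mm high; leave alone. Origin: centre of its underside.
Mind the look-alikes: they are no part of the job. Leave any purple look-alike of the bookend alone.

How it is judged:
On the way, in this order (a step that is already met when the one before it is completed fails the run):
1. the lock pin is fully down through the tongue and the board (horizontal distance between pin and board_hole below 0.006 m and z of pin in the frame of board_hole below -0.017 m and angle between pin's own z axis and vertical below 0.2 rad), for 0.3 s.
2. the bookend is flat, square and centred, pressed against the pad with 6 to 14 N by the gripper (z of bookend in the frame of jig below 0.029 m and angle between bookend's own z axis and vertical below 0.06 rad and angle between the x axis of bookend and the x axis of jig, either way round below 0.08 rad and y of bookend in the frame of jig between -0.013 and 0.013 m and contact force between bookend and pad between 6 and 14 N and contact force between bookend and the fingers above 3 N), for 0.3 s.
At the end, for the whole second after the job is handed in: Pin in both holes (6 mm, 0.2 rad, tip 17 mm or more below the board top), stop slid under 8 mm; bookend still, flat on the board (4 mm, 0.06 rad), square (0.08 rad), centred (13 mm), pressed on the pad with 6 to 14 N, the gripper still bearing on it (over 3 N) (all of step 1 and all of step 2 and value of joint stop below 0.008 m and linear speed of bookend below 0.02 m/s); the arm keeps its last pose, push and grip.
It fails at once if the bookend pressed against the pad with more than 20 N (contact force between bookend and pad above 20 N).
It fails at once if another thing on the table moved by over 30 mm (distance of any of mug, cup, glaze, rod_thin, rod_ball from where it was at the start of the episode above 0.03 m).
It also fails if it takes over 58 s, if anything falls off the work surface, if the arm or the gripper's body presses on something with over 40 N, if the wrist force passes 120 N, or if a joint passes its speed limit or range.

## Working session

There is one attempt and no reset: what is moved stays moved. The work goes in short steps, Python scripts to look and compute and a tool call to move; the robot and the scene stay as the last step left them, time stands still between calls to the robot, and variables do not carry over. Pictures are saved under pics/ and viewed, at most 13 in all, crops included, and the job is handed in when it is done.

Besides the shell and the picture viewer there is one more tool, called as name([rows], argument=value, ...), one row to a line, values as JSON. send_rows: Moves the arm, as the interface text tells. Scaled input: -1 to 1 covers 0.2 m each way for a shift and 60 degrees each way for a turn. Its arguments: {"type":"object","properties":{"plan":{"type":"array"},"force":{"type":"number"}},"required":["plan"]}

```bash
mkdir -p pics
cat > h.py <<'E'
import numpy as np, cv2
from plant import telemetry, viewer, order
from scipy.spatial.transform import Rotation as R
def grab(n):
    s=telemetry.read_state(); c=viewer.calibration(n); K=np.array(c["camera_matrix"])
    if "extrinsics" in c: T=np.array(c["extrinsics"])
    else:
        W=np.eye(4); W[:3,:3]=R.from_rotvec(s["orientation"]).as_matrix(); W[:3,3]=s["tool_pos"]
        T=W@np.array(c["hand_eye"])
    im,d=viewer.read_camera(n); return im,d,K,T,c
def ray(u,v,K,T):
    r=np.array([(u-K[0,2])/K[0,0],-(v-K[1,2])/K[1,1],-1.]); return T[:3,3],T[:3,:3]@r
def onz(u,v,z,K,T):
    o,r=ray(u,v,K,T); return o+r*(z-o[2])/r[2]
def dep(u,v,d,K,T):
    o,r=ray(u,v,K,T); return o+r*d[int(v),int(u)]
def cloud(d,K,T):
    v,u=np.mgrid[:d.shape[0],:d.shape[1]]
    r=np.stack([(u-K[0,2])/K[0,0],-(v-K[1,2])/K[1,1],-np.ones(u.shape)],-1)@T[:3,:3].T
    return T[:3,3]+r*d[...,None]
def tri(p):
    A=np.zeros((3,3));b=np.zeros(3)
    for o,r in p:
        r=r/np.linalg.norm(r);M=np.eye(3)-np.outer(r,r);A+=M;b+=M@o
    return np.linalg.solve(A,b)
E
python3 - <<'E'
from h import *
ims=[]
for n in("scene","side"):
    im,d,K,T,c=grab(n); np.savez(n+"0",im=im,d=d,K=K,T=T); cv2.imwrite(f"pics/{n}0.png",im); print(n,K.round(1).tolist(),T.round(3).tolist(),[k for k in c],(d==0).mean())
print(telemetry.read_state())
E
```

```text
scene [[384.3, 0.0, 260.6], [0.0, 384.3, 194.9], [0.0, 0.0, 1.0]] [[-0.206, -0.691, 0.693, 1.55], [0.979, -0.148, 0.144, 0.237], [0.003, 0.708, 0.706, 1.098], [0.0, 0.0, 0.0, 1.0]] ['camera_matrix', 'extrinsics'] 0.028620402018229168
side [[437.9, 0.0, 255.5], [0.0, 437.9, 188.7], [0.0, 0.0, 1.0]] [[-0.906, 0.204, -0.37, 0.076], [-0.422, -0.481, 0.769, 1.023], [-0.021, 0.853, 0.522, 0.735], [0.0, 0.0, 0.0, 1.0]] ['camera_matrix', 'extrinsics'] 0.006902058919270833
{'t': 0.1, 'q': array([ 1.11957114e+00,  1.31070605e-01,  1.48918360e+00, -2.14189762e-05,
        1.52299198e+00, -8.54076639e-02]), 'dq': array([-0.00255469, -0.00127583, -0.00301464,  0.00172926, -0.00033431,
       -0.00060484]), 'joint_torque': array([ 1.48172643e-03, -5.61346614e+01, -4.93091297e+01,  7.71030108e-02,
        2.91590887e-02, -1.21771222e-04]), 'tool_pos': array([0.21440449, 0.55986119, 0.23469405]), 'orientation': array([-5.71348339e-01, -3.08877559e+00,  2.51299109e-03]), 'force': array([0.11739495, 0.4544794 , 0.01424187]), 'wrist_torque': array([-0.00211244, -0.00577331,  0.02024822]), 'gripper_force': 0.0, 'opening': 0.09266426410205847}
```

View pics/scene0.png

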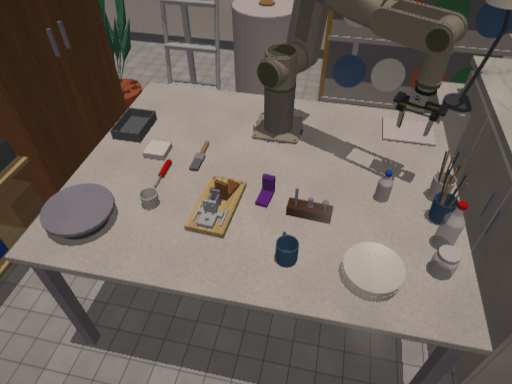

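View pics/side0.png

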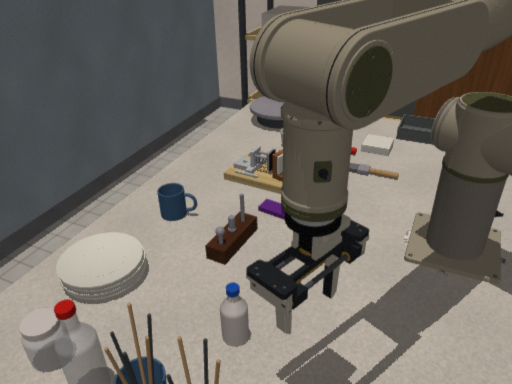

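The scene view shows the board around (217,205) with the bookend on its robot-side end near (228,188). The tool block is at (310,209) with the thin rod at (296,197) and two headed rods at (311,203) and (325,206). The purple decoy stands between them at (266,190). In the side view the arm hides part of the board.

Run:
```python
from h import *
S=np.load("scene0.npz");D=np.load("side0.npz")
a=cv2.resize(S["im"][165:245,180:345],None,fx=4.8,fy=4.8,interpolation=cv2.INTER_CUBIC)[:384]
b=cv2.resize(D["im"][130:265,195:300],None,fx=4.4,fy=4.4,interpolation=cv2.INTER_CUBIC)
cv2.imwrite("pics/a.png",a);cv2.imwrite("pics/b.png",b)
K,T=S["K"],S["T"]; P=cloud(S["d"],K,T)
print("table z",np.median(P[130:160,330:370,2]))
# board by colour: yellow plywood near; points with z 15..35mm
h=cv2.cvtColor(S["im"],cv2.COLOR_BGR2HSV)
for (u,v) in [(217,205),(217,178),(190,222),(215,231),(245,183),(211,197),(228,188),(296,192),(311,203),(325,205),(310,211)]:
    print(u,v,dep(u,v,S["d"],K,T).round(4),h[v,u])
```

```text
table z 0.0020382561906236996
217 205 [ 0.5875 -0.1331  0.0274] [17 94 87]
217 178 [ 0.5236 -0.1455  0.1084] [ 18  88 169]
190 222 [ 0.6918 -0.2054  0.028 ] [ 19 111 166]
215 231 [ 0.7124 -0.1037  0.0262] [ 19 111 163]
245 183 [ 0.4439 -0.0571  0.0266] [ 19 110 137]
211 197 [ 0.5792 -0.1569  0.0579] [173  14  73]
228 188 [ 0.5043 -0.1112  0.0442] [ 13 103  94]
296 192 [0.5318 0.1597 0.1043] [174  17  77]
311 203 [0.5405 0.2198 0.0675] [170  18  83]
325 205 [0.5461 0.2715 0.0739] [176  19  96]
310 211 [0.5577 0.2205 0.0421] [10 97 79]
```

View pics/a.png

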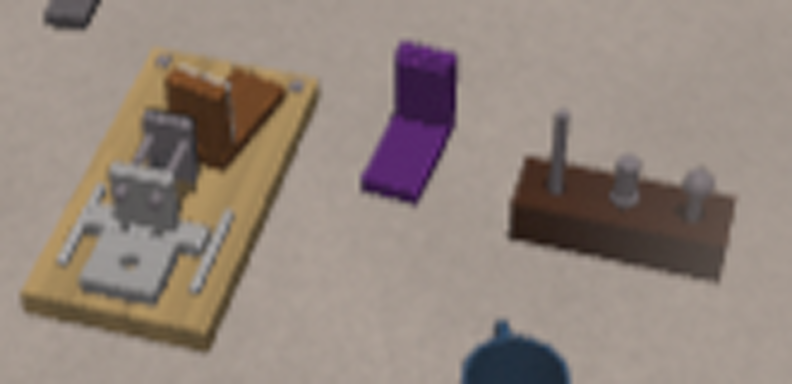

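View pics/b.png

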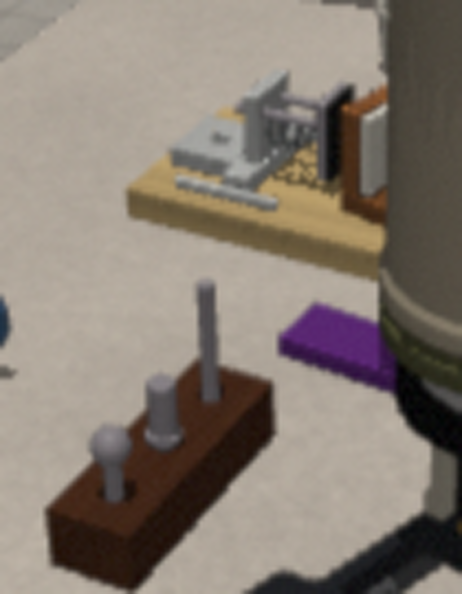

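The magnified crops show, in the block's row, the thin rod, then the pin in the middle (flat knob with collar), then the ball rod. The pin is at about scene (311,203). The tongue hole is at about scene (207,219) and the bookend stands slightly turned in front of the pad.

Run:
```python
from h import *
S=np.load("scene0.npz");K,T=S["K"],S["T"]; P=cloud(S["d"],K,T);h=cv2.cvtColor(S["im"],cv2.COLOR_BGR2HSV)
m=(h[...,0]>14)&(h[...,0]<24)&(h[...,1]>90)&(P[...,0]>.38)&(P[...,0]<.8)&(abs(P[...,1]+.13)<.15)&(P[...,2]>.02)&(P[...,2]<.034)
r=cv2.minAreaRect(P[m][:,:2].astype(np.float32)*1000); print(m.sum(),r,cv2.boxPoints(r))
m=(h[...,1]>70)&(h[...,2]<110)&(P[...,0]>.45)&(P[...,0]<.65)&(abs(P[...,1]-.22)<.12)&(P[...,2]>.036)&(P[...,2]<.05)
r=cv2.minAreaRect(P[m][:,:2].astype(np.float32)*1000); print(m.sum(),r)
c=viewer.calibration("wrist");print(np.array(c["hand_eye"]).round(4).tolist(),np.array(c["camera_matrix"]).round(1).tolist())
# bookend: brownish, hue<14
m=(h[...,0]<14)&(h[...,1]>100)&(P[...,0]>.42)&(P[...,0]<.62)&(abs(P[...,1]+.12)<.08)&(P[...,2]>.03)
q=P[m]; print(len(q),q.min(0),q.max(0)); f=q[q[:,2]<.05]; r=cv2.minAreaRect(f[:,:2].astype(np.float32)*1000);print(r)
```

```text
954 ((571.77587890625, -139.3548126220703), (150.30113220214844, 290.8507385253906), 86.49610900878906) [[ 422.02945  -205.47704 ]
 [ 712.3364   -223.25276 ]
 [ 721.52234   -73.23259 ]
 [ 431.21533   -55.456863]]
351 ((537.3052368164062, 213.83419799804688), (167.0123291015625, 57.839569091796875), 84.4720230102539)
[[0.0005, 0.9534, 0.3017, 0.0846], [1.0, -0.0005, 0.0001, 0.0006], [0.0003, 0.3017, -0.9534, -0.1494], [0.0, 0.0, 0.0, 1.0]] [[288.4, 0.0, 262.2], [0.0, 288.4, 192.9], [0.0, 0.0, 1.0]]
259 [ 0.45409839 -0.1477436   0.03025562] [ 0.57182625 -0.079961    0.11713732]
((505.5168151855469, -111.34735107421875), (42.613563537597656, 96.99976348876953), 75.74248504638672)
```

send_rows([
  [[0.2,0.2,-0.2,0.05,0.1],[0.2,0.4,-0.4,0.05,0.2],[0.2,0.6,-0.6,0.05,0.28],[0.2,0.8,-0.8,0.05,0.28],[0.2,0.9,-0.9,0.05,0.28]],
], force=25)

```text
t: 0.52
tool_pos: [0.3622, 0.4119, 0.2452]
orientation: [-0.112, -3.139, 0.001]
force: [0.7, -0.3, 0.1]
opening: 0.0644
gripper_force: 0.0
```

send_rows([
  [[0.2,0.2,-0.2,0,0],[0.2,0.4,-0.4,0,0],[0.2,0.6,-0.6,0,0],[0.2,0.73,-0.7,0,0],[0.2,0.73,-0.8,0,0],[0.2,0.73,-0.8,0,0],[0.2,0.73,-0.8,0,0]],
])

```text
t: 1.1
tool_pos: [0.5087, 0.2506, 0.2448]
orientation: [-0.121, -3.138, 0.002]
force: [-0.7, 1.0, -0.6]
opening: 0.0372
gripper_force: 0.0
```

Run:
```python
from h import *
s=telemetry.read_state();print(s["t"],s["tool_pos"],s["orientation"],s["opening"],s["q"])
Rm=R.from_rotvec(s["orientation"]).as_matrix();print(np.degrees(np.arctan2(Rm[1,1],Rm[0,1])))
im,d,K,T,c=grab("wrist");np.savez("w1",im=im,d=d,K=K,T=T);cv2.imwrite("pics/w1.png",im)
```

```text
1.1 [0.50870104 0.25059034 0.24480831] [-1.21062019e-01 -3.13845391e+00  1.59596999e-03] 0.037249680374245565 [ 3.67698488e-01  3.89972774e-02  1.56811891e+00 -6.16113790e-04
  1.53561691e+00 -1.12596650e+00]
85.58198415229434
```

View pics/w1.png

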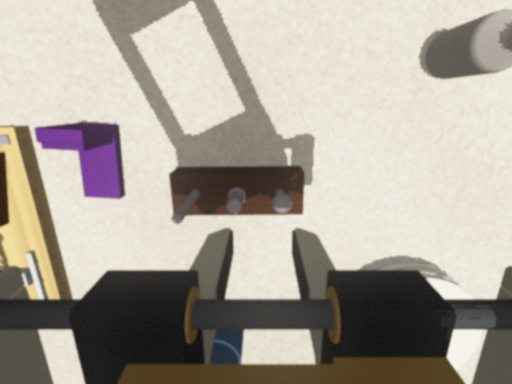

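The wrist view shows the block at about (237,190). The pin is in the middle, with its collar at about (237,195) and the knob leaning down-image. The thin rod is at (187,207) and the ball at (282,203). Next I place the camera straight above the pin.

send_rows([
  [[0.2,0.2,0,-0.1,0.015],[0.2,0.42,-0.01,-0.27,0.015],[0.2,0.42,-0.01,-0.27,0.015],[0.2,0.42,-0.01,-0.27,0.015],[0.2,0.42,-0.01,-0.27,0.015],[0.2,0.42,-0.01,-0.27,0.015],[0.2,0.42,-0.01,-0.27,0.015]],
])

```text
t: 1.73
tool_pos: [0.5909, 0.2528, 0.1933]
orientation: [0.087, 3.138, 0.002]
force: [-0.2, 0.0, -0.2]
opening: 0.0371
gripper_force: 0.0
```

Run:
```python
from h import *
s=telemetry.read_state();print(s["t"],s["tool_pos"],s["dq"].round(3))
Rm=R.from_rotvec(s["orientation"]).as_matrix();print(Rm.round(4).tolist())
im,d,K,T,c=grab("wrist");np.savez("w2",im=im,d=d,K=K,T=T)
P=cloud(d,K,T)
m=(abs(P[...,0]-.54)<.05)&(abs(P[...,1]-.218)<.1)&(P[...,2]>.036)
for lo,hi in((.036,.049),(.049,.06),(.06,.075),(.075,.095),(.1,.13)):
    k=(m&(P[...,2]>lo)&(P[...,2]<hi)).astype(np.uint8)
    n,l,st,ce=cv2.connectedComponentsWithStats(k)
    for i in range(1,n):
        if st[i,4]>15: q=P[l==i]; print(lo,st[i],ce[i].round(2),np.median(q,0).round(4),((q.max(0)+q.min(0))/2).round(4))
cv2.imwrite("pics/w2.png",cv2.resize(im[40:180,180:320],None,fx=4,fy=4,interpolation=cv2.INTER_CUBIC))
```

```text
1.7333 [0.59089297 0.252822   0.19331231] [-0.005 -0.006 -0.001 -0.002 -0.005 -0.002]
[[-0.9985, 0.0553, 0.0019], [0.0554, 0.9985, 0.001], [-0.0019, 0.0011, -1.0]]
0.036 [ 137  103  171   58 7726] [223.02 130.13] [0.5297 0.2171 0.0423] [0.5346 0.2165 0.0424]
0.049 [213 122  21  22 108] [226.82 129.48] [0.5291 0.2233 0.0504] [0.5341 0.2179 0.0543]
0.049 [165 127   9  12  39] [169.74 131.44] [0.5294 0.1664 0.0542] [0.5305 0.1652 0.0546]
0.06 [219 125  12  16  39] [226.13 130.36] [0.5299 0.2243 0.0675] [0.5324 0.2208 0.0682]
0.06 [159 128  11  13  62] [165.55 132.85] [0.5294 0.1666 0.0679] [0.5305 0.165  0.0675]
0.075 [266 124  27  26 543] [278.9  136.63] [0.537  0.2711 0.0849] [0.5377 0.2718 0.0827]
0.075 [208 126  21  22 349] [217.81 136.47] [0.5338 0.2176 0.086 ] [0.5343 0.2171 0.0817]
0.075 [151 129  14  15  99] [159.14 135.13] [0.5297 0.1666 0.0854] [0.5305 0.1651 0.0849]
0.1 [131 132  24  18 310] [142.32 140.49] [0.5301 0.165  0.1221] [0.5306 0.1624 0.1127]
```

View pics/w2.png

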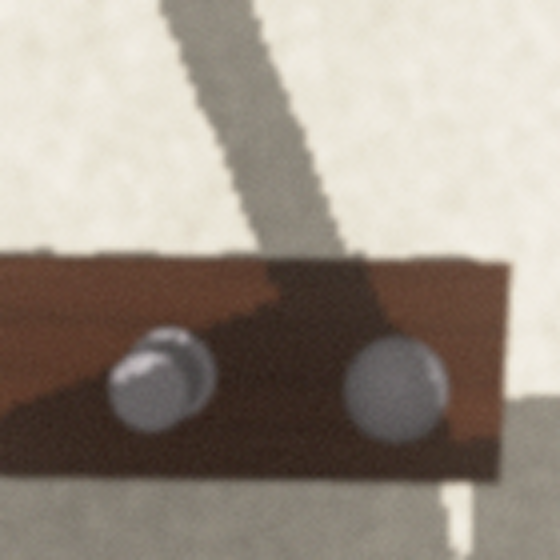

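The crop shows the pin's knob top circle centred at crop (150,391), i.e. pixel (217.5,137.7), with its collar behind. The ball rod is to the right at pixel (279,137). Now I check the pin by triangulation and the finger midline for lateral camera bias.

Run:
```python
from h import *
rays=[]
for f in("w1","w2"):
    W=np.load(f+".npz");K,T,d=W["K"],W["T"],W["d"];P=cloud(d,K,T)
    k=((np.linalg.norm(P[...,:2]-[.534,.2173],axis=2)<.014)&(P[...,2]>.082)&(P[...,2]<.09))
    v,u=np.nonzero(k); (c,r)=cv2.minEnclosingCircle(np.stack([u,v],1).astype(np.float32))
    print(f,c,r,u.mean(),v.mean(),np.median(P[k][:,2]),onz(*c,.086,K,T))
    rays.append(ray(*c,K,T))
print("tri",tri(rays))
# fingers in w1, tool frame
W=np.load("w2.npz");K,d=W["K"],W["d"]; H=np.array(viewer.calibration("wrist")["hand_eye"]);Q=cloud(d,K,H)
for v in range(225,275,8):
    row=(Q[v,:,2]>-.02)&(Q[v,:,2]<.03)&(abs(Q[v,:,1])<.06)&(abs(Q[v,:,0])<.03); ys=Q[v,row,1]
    a=ys[ys<0];b=ys[ys>0]
    if len(a) and len(b): print(v,a.max().round(4),b.min().round(4),a.min().round(4),b.max().round(4),Q[v,row].mean(0).round(3))
```

```text
w1 (234.44029235839844, 204.91790771484375) 7.726240634918213 234.2673796791444 204.90374331550802 0.08601700026616116 [0.53348495 0.21747982 0.086     ]
w2 (217.0, 137.0) 10.295730590820312 217.32615384615386 136.83384615384617 0.0860966287027835 [0.5342205  0.21683361 0.086     ]
tri [0.53444886 0.21678661 0.08344885]
233 -0.0178 0.0193 -0.0306 0.0322 [0.009 0.001 0.009]
241 -0.0178 0.0193 -0.0317 0.0336 [ 0.008  0.    -0.001]
249 -0.0178 0.0192 -0.0329 0.0345 [ 0.008  0.001 -0.009]
257 -0.0177 0.0192 -0.0331 0.0344 [ 0.007 -0.    -0.016]
265 -0.0177 0.0192 -0.018 0.0194 [-0.001  0.002 -0.01 ]
273 -0.0177 0.0194 -0.0179 0.0195 [-0.004  0.001 -0.014]
```

send_rows([
  [[0.2,0.1,-0.2,0,0],[0.2,0.2,-0.4,0,0],[0.2,0.3,-0.6,0,0],[0.2,0.4,-0.8,0,0],[0.2,0.45,-1,0,0]],
])

```text
t: 2.2
tool_pos: [0.6791, 0.0618, 0.1933]
orientation: [0.087, 3.138, 0.001]
force: [0.7, 1.1, -1.1]
opening: 0.0373
gripper_force: 0.0
```

send_rows([
  [[0.2,0.1,-0.2,0,0],[0.2,0.2,-0.4,0,0],[0.2,0.3,-0.6,0,0],[0.2,0.4,-0.8,0,0],[0.2,0.4,-1,-0.1,0],[0.2,0.4,-1,-0.2,0],[0.2,0.4,-1,-0.2,0],[0.2,0.4,-1,-0.2,0],[0.2,0.4,-1,-0.2,0],[0.2,0.4,-1,-0.2,0]],
])

```text
t: 3.03
tool_pos: [0.759, -0.1356, 0.1542]
orientation: [0.086, 3.137, -0.0]
force: [0.4, -0.2, -0.4]
opening: 0.0371
gripper_force: 0.0
```

Run:
```python
from h import *
s=telemetry.read_state();print(s["t"],s["tool_pos"],s["dq"].round(3))
Rm=R.from_rotvec(s["orientation"]).as_matrix();print(Rm.round(4).tolist())
im,d,K,T,c=grab("wrist");np.savez("w3",im=im,d=d,K=K,T=T);cv2.imwrite("pics/w3.png",im)
```

```text
3.0333 [ 0.75904674 -0.13562086  0.15419047] [ 0.003 -0.003 -0.004 -0.003 -0.006 -0.001]
[[-0.9985, 0.0549, 0.0031], [0.0549, 0.9985, -0.0004], [-0.0031, -0.0002, -1.0]]
```

View pics/w3.png

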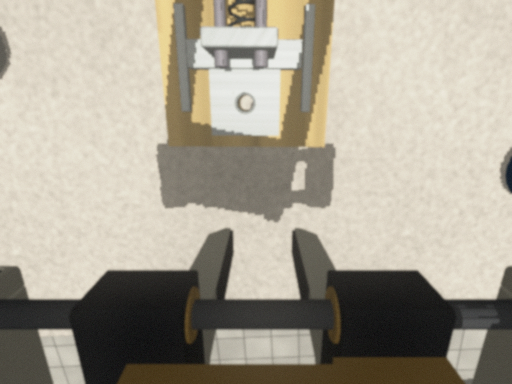

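The view is from straight above the tongue: its hole is at about (246,103), with the guide strips at columns 182 and 308 and the stop upright at row 45.

Run:
```python
from h import *
W=np.load("w3.npz");K,T,d,im=W["K"],W["T"],W["d"],W["im"];P=cloud(d,K,T)
print("tongue z",np.median(P[110:125,225:265,2]),"under hole",P[103,246],"board",np.median(P[120:135,175:200],axis=(0,1)),"table",np.median(P[230:250,100:150,2]))
g=cv2.cvtColor(im,cv2.COLOR_BGR2GRAY)
print(g[103,230:262]); print(g[88:118,246])
print((P[103,230:262,2]*1000).round(0)); print((P[88:118,246,2]*1000).round(0))
k=(P[...,2]<.034); k[:92]=0;k[114:]=0;k[:,:234]=0;k[:,258:]=0
v,u=np.nonzero(k);c,r=cv2.minEnclosingCircle(np.stack([u,v],1).astype(np.float32));print(c,r,u.mean(),v.mean(),k.sum(),onz(*c,.041,K,T),onz(u.mean(),v.mean(),.041,K,T))
# strips & tongue
m=(P[...,2]>.035)&(P[...,2]<.046);m[140:]=0;m[:66]=0
q=P[m][:,:2].astype(np.float32)*1000;print("tongue",cv2.minAreaRect(q))
m=(P[...,2]>.0285)&(P[...,2]<.0365);m[120:]=0
n,l,st,ce=cv2.connectedComponentsWithStats(m.astype(np.uint8))
for i in range(1,n):
    if st[i,4]>120: print(st[i],cv2.minAreaRect(P[l==i][:,:2].astype(np.float32)*1000))
m=(P[...,2]>.02)&(P[...,2]<.029);m[140:]=0
for v in range(5,140,15):
    q=P[v][m[v]]; print(v,q[q[:,1].argmin()].round(4),q[q[:,1].argmax()].round(4)) if len(q) else 0
```

```text
tongue z 0.041158440928270645 under hole [ 0.67563448 -0.14677985  0.00070222] board [ 0.69409721 -0.20250709  0.0251122 ] table 0.0001874315826084494
[228 228 228 222 208 186 163 133 114 129 170 203 217 223 222 221 219 218
 215 210 199 175 155 158 179 202 225 230 230 231 230 230]
[230 232 232 227 204 180 168 190 210 222 225 224 224 222 221 219 217 217
 217 216 206 181 147 148 174 197 213 226 229 227]
[41. 41. 41. 40. 41. 40. 40. 38. 27. 14.  3. -0.  3. -0. -1.  1.  1. -1.
 -1.  0. -1.  0.  0. -1. 40. 40. 41. 42. 41. 41. 40. 41.]
[42. 41. 41. 41. 41. 40. 26.  1. -0.  1. -0.  2. -1.  0.  0.  1.  0.  0.
  1. -1.  0. -0. 17. 40. 40. 40. 41. 40. 40. 41.]
(245.31080627441406, 102.12162017822266) 8.324800491333008 245.31944444444446 102.16666666666667 216 [ 0.67470184 -0.14514135  0.041     ] [ 0.67473944 -0.14513656  0.041     ]
tongue ((674.0112915039062, -143.41546630859375), (98.44120025634766, 56.50360870361328), 86.92938232421875)
[ 174    3   18  108 1083] ((636.5840454101562, -197.25059509277344), (8.85768985748291, 84.1720962524414), 86.37609100341797)
[ 301    3   15  109 1058] ((642.9680786132812, -89.6270751953125), (8.202447891235352, 84.85797882080078), 86.76229095458984)
5 [ 0.5932 -0.2151  0.0253] [ 0.6015 -0.0664  0.0257]
20 [ 0.6043 -0.2161  0.0255] [ 0.6124 -0.0668  0.0252]
35 [ 0.6157 -0.2162  0.0255] [ 0.6238 -0.0676  0.0256]
50 [ 0.6273 -0.2173  0.0252] [ 0.6356 -0.0684  0.0264]
65 [ 0.6393 -0.2184  0.0251] [ 0.6475 -0.0687  0.0248]
80 [ 0.6518 -0.2185  0.0255] [ 0.6599 -0.0695  0.0255]
95 [ 0.6645 -0.2199  0.0248] [ 0.6726 -0.0709  0.0244]
110 [ 0.6777 -0.2197  0.0259] [ 0.6858 -0.0717  0.0246]
125 [ 0.6912 -0.2213  0.0246] [ 0.6992 -0.0728  0.0263]
```

send_rows([
  [[0.2,-0.1,0.1,0.15,0],[0.2,-0.2,0.3,0.2,0],[0.2,-0.35,0.5,0.2,0],[0.2,-0.45,0.7,0.2,0],[0.2,-0.55,0.9,0.2,0],[0.2,-0.6,1,0.2,0],[0.2,-0.6,1,0.2,0]],
])

```text
t: 3.67
tool_pos: [0.6355, 0.0705, 0.1935]
orientation: [0.078, 3.139, 0.005]
force: [-0.7, -0.6, 0.1]
opening: 0.0373
gripper_force: 0.0
```

send_rows([
  [[0.2,-0.1,0.2,0,0],[0.2,-0.25,0.4,0,0],[0.2,-0.4,0.6,0,0],[0.2,-0.525,0.76,0,0],[0.2,-0.525,0.76,0,0],[0.2,-0.525,0.76,-0.1,0],[0.2,-0.525,0.76,-0.1,0],[0.2,-0.525,0.76,-0.1,0]],
])

```text
t: 4.33
tool_pos: [0.5323, 0.2151, 0.1717]
orientation: [-0.086, -3.14, 0.001]
force: [0.2, -0.2, 1.0]
opening: 0.0371
gripper_force: 0.0
```

send_rows([
  [[0.2,0.01,0.006,0,0],[0.2,0.01,0.006,-0.1,0],[0.2,0.01,0.006,-0.2,0],[0.2,0.01,0.006,-0.3,0],[0.2,0.01,0.006,-0.4,0],[0.2,0.01,0.006,-0.45,0],[0.2,0.01,0.006,-0.5,0],[0.2,0.01,0.006,-0.5,0],[0.2,0.01,0.006,-0.5,0],[0.2,0.01,0.006,-0.5,0]],
])

```text
t: 5.17
tool_pos: [0.5362, 0.2159, 0.0729]
orientation: [0.09, 3.138, 0.001]
force: [0.3, 0.5, 0.5]
opening: 0.0373
gripper_force: 0.0
```

send_rows([
  [[1,0,0,-0.01,0],[1,0,0,-0.01,0],[1,0,0,-0.01,0],[1,0,0,-0.01,0],[1,0,0,-0.01,0],[1,0,0,-0.01,0],[1,0,0,-0.01,0]],
], force=30)

```text
t: 5.75
tool_pos: [0.5354, 0.2159, 0.0699]
orientation: [0.089, 3.14, 0.0]
force: [-0.7, 0.6, 4.4]
opening: 0.0169
gripper_force: 30.0
```

send_rows([
  [[1,0,0,0.15,0],[1,0,0,0.3,0],[1,0,0,0.45,0],[1,0,0,0.6,0],[1,0,0,0.68,0],[1,0.1,-0.1,0.68,0],[1,0.2,-0.3,0.68,0],[1,0.3,-0.5,0.68,0],[1,0.38,-0.7,0.68,0],[1,0.46,-0.9,0.68,0],[1,0.46,-1,0.68,0],[1,0.46,-1,0.68,0]],
])

```text
t: 6.75
tool_pos: [0.6275, 0.0098, 0.2046]
orientation: [-0.097, -3.139, 0.004]
force: [-0.2, 0.1, -1.2]
opening: 0.0171
gripper_force: 30.0
```

send_rows([
  [[1,0.1,-0.2,0,0],[1,0.2,-0.4,0,0],[1,0.25,-0.6,0,0],[1,0.25,-0.75,0,0],[1,0.25,-0.81,0,0],[1,0.25,-0.81,0,0],[1,0.25,-0.81,-0.1,0],[1,0.25,-0.81,-0.2,0],[1,0.25,-0.81,-0.2,0],[1,0.25,-0.81,-0.2,0]],
])

```text
t: 7.58
tool_pos: [0.6757, -0.1443, 0.1636]
orientation: [-0.087, -3.136, -0.002]
force: [0.1, 0.9, -0.8]
opening: 0.0173
gripper_force: 30.0
```

Run:
```python
from h import *
s=telemetry.read_state();print(s["t"],s["tool_pos"],s["force"],s["opening"])
Rm=R.from_rotvec(s["orientation"]).as_matrix();print(Rm.round(4).tolist())
im,d,K,T,c=grab("wrist");np.savez("w4",im=im,d=d,K=K,T=T)
ims=cv2.resize(im[130:330,180:340],None,fx=3,fy=3)
o=[]
for n,c0 in(("scene",(207,205)),("side",(245,165))):
    i,*_=grab(n);o.append(cv2.resize(i[c0[1]-50:c0[1]+50,c0[0]-40:c0[0]+40],(300,375)))
o.append(cv2.resize(ims,(200,375)));cv2.imwrite("pics/w4.png",np.hstack(o))
```

```text
7.5833 [ 0.6757201  -0.14433126  0.16358563] [ 0.09965206  0.89809548 -0.83745203] 0.017266132145472308
[[-0.9984, 0.0557, -0.0041], [0.0557, 0.9984, 0.0016], [0.0041, 0.0014, -1.0]]
```

View pics/w4.png

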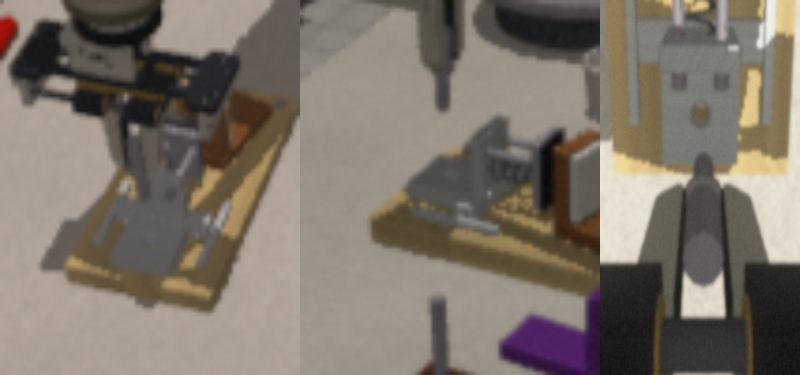

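Left and centre panels show the pin held upright above the tongue. The wrist panel shows the shank tip at panel (704,160) in line with the hole at (702,113). I measure both in this one wrist picture.

Run:
```python
from h import *
W=np.load("w4.npz");K,T,d=W["K"],W["T"],W["d"];P=cloud(d,K,T)
H=np.array(viewer.calibration("wrist")["hand_eye"]);Q=cloud(d,K,H)
m=(abs(Q[...,1])<.015)&(abs(Q[...,0])<.02)&(Q[...,2]>-.03)&(Q[...,2]<.075)
v,u=np.nonzero(m);print(v.min(),v.max())
for r in range(v.min(),v.max(),5):
    c=np.nonzero(m[r])[0]; q=Q[r,c]; mid=(c.min()+c.max())/2
    print(r,c.min(),c.max(),"zt",np.median(q[:,2]).round(4),"y mid",((q[:,1].min()+q[:,1].max())/2).round(4),"w",np.ptp(q[:,1]).round(4),"xfront",q[:,0].max().round(4))
# hole
z=P[...,2]; k=(z<.034)&(np.linalg.norm(P[...,:2]-[.6747,-.1451],axis=2)<.03)
k[:150]=0
n,l,st,ce=cv2.connectedComponentsWithStats(k.astype(np.uint8))
for i in range(1,n):
    if st[i,4]>20: print(st[i],ce[i],onz(st[i,0]+(st[i,2]-1)/2,st[i,1]+(st[i,3]-1)/2,.041,K,T))
```

```text
211 295
211 261 264 zt 0.0575 y mid 0.0008 w 0.0023 xfront 0.0048
216 256 269 zt 0.0472 y mid 0.0008 w 0.0098 xfront 0.0052
221 255 270 zt 0.0379 y mid 0.0008 w 0.011 xfront 0.0105
226 251 274 zt 0.0205 y mid 0.0008 w 0.015 xfront 0.0091
231 237 285 zt 0.0137 y mid -0.0001 w 0.0293 xfront 0.0097
236 236 286 zt 0.0068 y mid -0.0001 w 0.0293 xfront 0.0096
241 235 287 zt -0.0004 y mid -0.0001 w 0.0295 xfront 0.0098
246 234 288 zt -0.0066 y mid -0.0 w 0.0296 xfront 0.0096
251 233 289 zt -0.0123 y mid -0.0001 w 0.0296 xfront 0.0097
256 232 290 zt -0.016 y mid -0.0001 w 0.0297 xfront 0.0105
261 231 291 zt -0.017 y mid 0.0 w 0.0297 xfront 0.0099
266 230 292 zt -0.0166 y mid 0.0 w 0.0297 xfront 0.0103
271 241 284 zt -0.0163 y mid 0.0007 w 0.0206 xfront 0.0076
276 245 280 zt -0.0163 y mid 0.0008 w 0.0175 xfront 0.0022
281 245 280 zt -0.0165 y mid 0.0008 w 0.0175 xfront -0.0002
286 280 280 zt -0.0265 y mid 0.0094 w 0.0 xfront -0.003
291 245 280 zt -0.0263 y mid 0.0008 w 0.0176 xfront -0.0057
[254 184  14  12 132] [260.38636364 189.59848485] [ 0.67325369 -0.14512026  0.041     ]
```

Run:
```python
from h import *
W=np.load("w4.npz");K,T,d=W["K"],W["T"],W["d"]
H=np.array(viewer.calibration("wrist")["hand_eye"]);Q=cloud(d,K,H)
m=(abs(Q[...,1]-.0008)<.0095)&(abs(Q[...,0])<.02)&(Q[...,2]>-.0185)&(Q[...,2]<-.014)
q=Q[m]; print(m.sum(),np.percentile(q,[0,1,50,99,100],axis=0).round(4)); print(cv2.minEnclosingCircle(q[:,:2].astype(np.float32)*1000))
v,u=np.nonzero(m);print(cv2.fitEllipse(cv2.convexHull(np.stack([u,v],1).astype(np.float32))))
c=[262.5,275]
for z in (.015,.023,.026,.04,.045,.05):
    k=(abs(Q[...,2]-z)<.003)&(abs(Q[...,1]-.0008)<.012)&(abs(Q[...,0])<.02)
    if k.sum(): # fit circle to front arc
        p=Q[k][:,:2]; A=np.c_[2*p,np.ones(len(p))];s=np.linalg.lstsq(A,(p**2).sum(1),rcond=None)[0];print(z,k.sum(),s[:2].round(4),np.sqrt(s[2]+s[:2]@s[:2]).round(4))
```

```text
849 [[-0.0084 -0.0084 -0.0185]
 [-0.0073 -0.008  -0.018 ]
 [ 0.0013  0.0005 -0.016 ]
 [ 0.009   0.0095 -0.0142]
 [ 0.0095  0.0103 -0.014 ]]
((0.29826590418815613, 0.9270528554916382), 12.07307243347168)
((262.6808166503906, 269.9546203613281), (37.6782341003418, 49.451358795166016), 88.64295196533203)
0.015 133 [0.0063 0.0008] 0.007
0.023 137 [0.0019 0.0008] 0.0083
0.026 13 [-0.0006  0.0009] 0.0109
0.04 36 [-0.0004  0.0009] 0.0054
0.045 48 [-0.0008  0.001 ] 0.0057
0.05 38 [-0.001  0.001] 0.0058
```

send_rows([
  [[1,-0.005,-0.0075,0,0],[1,-0.005,-0.0075,-0.1,0],[1,-0.005,-0.0075,-0.18,0],[1,-0.005,-0.0075,-0.25,0],[1,-0.005,-0.0075,-0.28,0],[1,-0.005,-0.0075,-0.28,0],[1,-0.005,-0.0075,-0.28,0],[1,-0.005,-0.0075,-0.28,0]],
])

```text
t: 8.4
tool_pos: [0.6768, -0.148, 0.1108]
orientation: [0.089, 3.139, -0.001]
force: [1.1, 0.1, -1.1]
opening: 0.0176
gripper_force: 30.0
```

Run:
```python
from h import *
for i in range(4):
    s=telemetry.read_state();print(s["t"],s["tool_pos"].round(4),s["q"].round(4)); viewer.read_camera("side")
im,d,K,T,c=grab("wrist");P=cloud(d,K,T);np.savez("w5",im=im,d=d,K=K,T=T)
cv2.imwrite("pics/w5.png",np.hstack([cv2.resize(im[130:260,200:330],(390,390)),cv2.resize(grab("side")[0][120:200,200:280],(390,390))]))
```

```text
8.4 [ 0.6768 -0.148   0.1108] [-0.2892  0.4565  1.329  -0.      1.3542 -1.8031]
8.45 [ 0.677  -0.148   0.1111] [-0.2892  0.4563  1.3289  0.      1.3541 -1.8031]
8.5 [ 0.6769 -0.148   0.111 ] [-0.2892  0.4563  1.3291  0.      1.354  -1.8032]
8.55 [ 0.6768 -0.148   0.1108] [-0.2892  0.4564  1.3292  0.      1.354  -1.8031]
```

View pics/w5.png

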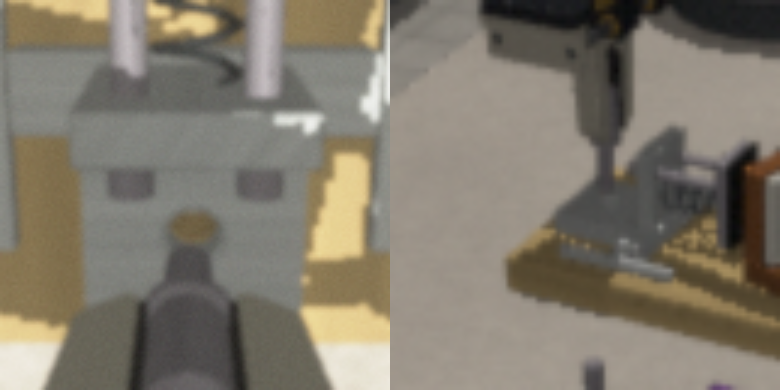

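The wrist crop shows the tip at crop (188,245), slightly left of the hole centre at (193,228), which agrees with the measured TCP offset of about +2 mm in y and -2 mm in x.

send_rows([
  [[1,-0.01,0.011,0,0],[1,-0.01,0.011,0,0],[1,-0.01,0.011,0,0]],
])

```text
t: 8.95
tool_pos: [0.6739, -0.1453, 0.1094]
orientation: [-0.089, -3.14, -0.0]
force: [-0.5, -1.1, -1.1]
opening: 0.0171
gripper_force: 30.0
```

send_rows([
  [[1,0.004,-0.002,-0.03,0],[1,0.004,-0.002,-0.06,0],[1,0.004,-0.002,-0.075,0],[1,0.004,-0.002,-0.075,0],[1,0.004,-0.002,-0.075,0]],
])

```text
t: 9.37
tool_pos: [0.6744, -0.1458, 0.0935]
orientation: [-0.089, -3.139, -0.001]
force: [-0.0, 0.4, -0.5]
opening: 0.0177
gripper_force: 30.0
```

send_rows([
  [[1,0,0,-0.02,0],[1,0,0,-0.04,0],[1,0,0,-0.06,0],[1,0,0,-0.08,0],[1,0,0,-0.08,0]],
])

```text
t: 9.78
tool_pos: [0.6742, -0.1457, 0.077]
orientation: [-0.089, -3.139, -0.001]
force: [-0.1, -0.1, -1.1]
opening: 0.0175
gripper_force: 30.0
```

send_rows([
  [[1,0,0,-0.02,0],[1,0,0,-0.04,0],[1,0,0,-0.05,0],[1,0,0,-0.06,0],[1,0,0,-0.06,0]],
])

```text
t: 10.2
tool_pos: [0.6746, -0.1458, 0.0658]
orientation: [-0.089, -3.14, -0.0]
force: [-0.2, 0.9, -1.2]
opening: 0.0171
gripper_force: 30.0
```

send_rows([
  [[1,0,0,-0.008,0],[1,0,0,-0.012,0],[1,0,0,-0.012,0]],
])

```text
t: 10.45
tool_pos: [0.6753, -0.1461, 0.0652]
orientation: [0.089, 3.139, -0.0]
force: [-0.1, 0.4, 4.0]
opening: 0.0177
gripper_force: 30.0
```

send_rows([
  [[0.2,0,0,0,0],[0.2,0,0,0,0],[0.2,0,0,0,0],[0.2,0,0,0,0],[0.2,0,0,0,0],[0.2,0,0,0.1,0],[0.2,0,0,0.2,0],[0.2,0,0,0.4,0],[0.2,0,0,0.6,0],[0.2,0,0,0.65,0]],
])

```text
t: 11.28
tool_pos: [0.6779, -0.1468, 0.2026]
orientation: [0.089, 3.13, -0.004]
force: [1.2, 0.1, 2.3]
opening: 0.0371
gripper_force: 0.0
```

send_rows([
  [[-1,-0.2,0.05,0.05,0],[-1,-0.39,0.08,0.1,0],[-1,-0.39,0.08,0.1,0],[-1,-0.39,0.08,0.1,0],[-1,-0.39,0.08,0.1,0],[-1,-0.39,0.08,0.1,0],[-1,-0.39,0.08,0.1,0]],
])

```text
t: 11.87
tool_pos: [0.5979, -0.1302, 0.2141]
orientation: [0.089, 3.14, -0.0]
force: [-0.5, -0.3, 0.3]
opening: 0.0789
gripper_force: 0.0
```

Run:
```python
from h import *
s=telemetry.read_state();print(s["t"],s["tool_pos"],s["dq"].round(3))
im,d,K,T,c=grab("wrist");P=cloud(d,K,T);np.savez("w6",im=im,d=d,K=K,T=T);cv2.imwrite("pics/w6.png",im)
near=(abs(P[...,0]-.55)<.15)&(abs(P[...,1]+.14)<.09)
hv=cv2.cvtColor(im,cv2.COLOR_BGR2HSV)
for nm,lo,hi in(("pin top",.075,.09),("foot",.036,.047),("uptop",.10,.116)):
    k=near&(P[...,2]>lo)&(P[...,2]<hi)
    n,l,st,ce=cv2.connectedComponentsWithStats(k.astype(np.uint8))
    for i in range(1,n):
        if st[i,4]>60: q=P[l==i];print(nm,st[i],np.median(q,0).round(4),cv2.minAreaRect(q[:,:2].astype(np.float32)*1000),hv[l==i].mean(0).round())
```

```text
11.8667 [ 0.59789367 -0.13022939  0.21407702] [ 0.001  0.004  0.002 -0.001  0.002  0.   ]
pin top [231 161  41   4 138] [ 0.5703 -0.1404  0.0841] ((570.3576049804688, -139.0150146484375), (39.412235260009766, 0.7801607251167297), 86.91548919677734) [19. 79. 40.]
pin top [228 179  48  42 773] [ 0.6145 -0.145   0.0835] ((607.6688842773438, -140.98291015625), (49.33674621582031, 42.78932189941406), 86.09542846679688) [26. 19. 94.]
pin top [245 247  16  16 207] [ 0.6737 -0.1448  0.0809] ((674.7838745117188, -144.8166961669922), (16.744205474853516, 17.106714248657227), 86.69279479980469) [ 46.  12. 157.]
foot [ 243   32   65   89 3807] [ 0.4887 -0.1109  0.0412] ((491.3800048828125, -111.283447265625), (50.07673645019531, 78.79938507080078), 73.5777816772461) [ 13. 153. 144.]
foot [213 200  22  19 346] [ 0.6312 -0.1796  0.0411] ((633.9403686523438, -177.87283325195312), (26.138166427612305, 22.734249114990234), 86.34329223632812) [ 36.  11. 188.]
foot [ 229  200   65   59 1213] [ 0.674  -0.1259  0.0412] ((663.4843139648438, -135.55279541015625), (77.94512176513672, 76.44387817382812), 86.61723327636719) [ 33.  11. 199.]
uptop [ 234  113   59   38 1516] [ 0.5384 -0.1252  0.1087] ((538.7373046875, -125.00345611572266), (49.964813232421875, 23.12900733947754), 73.75516510009766) [ 24. 105. 169.]
uptop [229 166  43  13 485] [ 0.5759 -0.1394  0.1011] ((575.7354125976562, -139.80560302734375), (39.2965087890625, 11.527544975280762), 86.58287048339844) [19. 35. 72.]
```

View pics/w6.png

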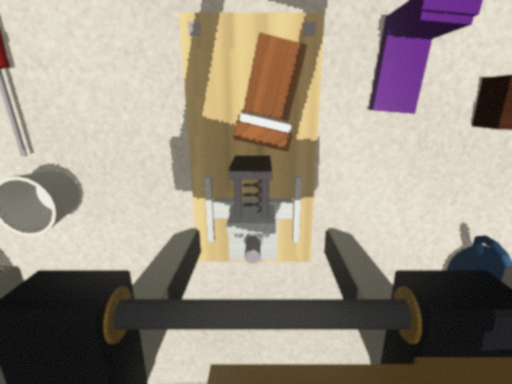

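The view shows the pin seated: its top is at (253,247), z 0.081 m, as expected. The bookend is turned about 13° clockwise, with its upright at (263,131), and the pad plate is at (250,165).

send_rows([
  [[-1,-0.15,0.02,0,-0.1],[-1,-0.3,0.02,0,-0.218],[-1,-0.3,0.02,-0.1,-0.218],[-1,-0.3,0.02,-0.2,-0.218],[-1,-0.3,0.02,-0.3,-0.218],[-1,-0.3,0.02,-0.3,-0.218],[-1,-0.3,0.02,-0.3,-0.218]],
])

```text
t: 12.5
tool_pos: [0.5364, -0.1258, 0.1529]
orientation: [-0.446, -3.107, -0.001]
force: [-0.6, 0.7, -0.3]
opening: 0.0925
gripper_force: 0.0
```

send_rows([
  [[-1,0.007,0,-0.1,0],[-1,0.007,0,-0.2,0],[-1,0.007,0,-0.3,0],[-1,0.007,0,-0.38,0],[-1,0.007,0,-0.41,0],[-1,0.007,0,-0.41,0],[-1,0.007,0,-0.41,0],[-1,0.007,0,-0.41,0]],
])

```text
t: 13.17
tool_pos: [0.5397, -0.1264, 0.074]
orientation: [0.446, 3.107, -0.001]
force: [0.1, 0.0, 0.2]
opening: 0.0933
gripper_force: 0.0
```

send_rows([
  [[1,0,0,0,0],[1,0,0,0,0],[1,0,0,0,0],[1,0,0,0,0],[1,0,0,0,0],[1,0,0,0,0],[1,0,0,0,0]],
], force=30)

```text
t: 13.75
tool_pos: [0.5382, -0.126, 0.072]
orientation: [-0.446, -3.11, -0.0]
force: [-0.0, -0.2, 0.6]
opening: 0.0509
gripper_force: 0.0
```

send_rows([
  [[1,0,0,0,0],[1,0,0,0,0],[1,0,-0.02,0,0.06],[1,-0.01,-0.04,0,0.12],[1,-0.01,-0.06,0,0.17],[1,-0.01,-0.06,0,0.213],[1,-0.01,-0.06,0,0.213],[1,-0.01,-0.06,0,0.213]],
])

```text
t: 14.42
tool_pos: [0.5361, -0.1382, 0.072]
orientation: [-0.1, -3.14, 0.001]
force: [-0.6, -1.3, 0.5]
opening: 0.0497
gripper_force: 30.0
```

Run:
```python
from h import *
s=telemetry.read_state();print(s["t"],s["tool_pos"],s["force"],s["opening"],s["gripper_force"])
Rm=R.from_rotvec(s["orientation"]).as_matrix();print(Rm.round(4).tolist())
im,d,K,T,c=grab("wrist");P=cloud(d,K,T);np.savez("w7",im=im,d=d,K=K,T=T);cv2.imwrite("pics/w7.png",im)
k=(abs(P[...,0]-.48)<.09)&(abs(P[...,1]+.13)<.07)&(P[...,2]>.033)&(P[...,2]<.05)
n,l,st,ce=cv2.connectedComponentsWithStats(k.astype(np.uint8))
for i in range(1,n):
    if st[i,4]>200: q=P[l==i];print(st[i],np.median(q,0).round(4),cv2.minAreaRect(q[:,:2].astype(np.float32)*1000))
    if st[i,4]>200: print(np.linalg.lstsq(np.c_[q[:,:2]-q[:,:2].mean(0),np.ones(len(q))],q[:,2],rcond=None)[0])
```

```text
14.4167 [ 0.53612733 -0.13819412  0.07201267] [-0.56232508 -1.26366499  0.46531333] 0.04969149505683029 29.999809563159943
[[-0.998, 0.0636, -0.0003], [0.0636, 0.998, -0.0003], [0.0003, -0.0003, -1.0]]
[ 221   96   84  130 9887] [ 0.4847 -0.1343  0.0413] ((490.25738525390625, -134.54087829589844), (50.102962493896484, 83.3317642211914), 86.38509368896484)
[ 0.00894296 -0.00020812  0.04141264]
```

send_rows([
  [[1,0.03,-0.002,0,0],[1,0.06,-0.004,0,0],[1,0.09,-0.005,0,0],[1,0.09,-0.005,0,0],[1,0.09,-0.005,0,0]],
], force=40)

```text
t: 14.88
tool_pos: [0.5552, -0.1388, 0.072]
orientation: [0.098, 3.139, 0.0]
force: [2.3, -0.1, -0.1]
opening: 0.0499
gripper_force: 40.0
```

send_rows([
  [[1,0.02,-0.001,0,0],[1,0.04,-0.002,0,0],[1,0.05,-0.003,0,0],[1,0.05,-0.003,0,0],[1,0.05,-0.003,0,0]],
])

```text
t: 15.3
tool_pos: [0.5637, -0.1394, 0.072]
orientation: [-0.098, -3.139, -0.0]
force: [-5.7, 1.1, 4.1]
opening: 0.05
gripper_force: 40.0
```

```bash
cat > f.py <<'E'
from h import *
F=[];p=[]
for i in range(5):
    im,d,K,T,c=grab("wrist");s=telemetry.read_state();F.append(np.r_[s["force"],s["wrist_torque"]]);p.append(s["tool_pos"])
print(s["t"],np.mean(p,0).round(4),np.mean(F,0).round(2),np.std(F,0).round(2))
P=cloud(d,K,T)
k=(abs(P[...,0]-.5)<.1)&(abs(P[...,1]+.13)<.07)&(P[...,2]>.033)&(P[...,2]<.05)
n,l,st,ce=cv2.connectedComponentsWithStats(k.astype(np.uint8));i=1+st[1:,4].argmax();q=P[l==i]
print(cv2.minAreaRect(q[:,:2].astype(np.float32)*1000),np.linalg.lstsq(np.c_[q[:,:2]-q[:,:2].mean(0),np.ones(len(q))],q[:,2],rcond=None)[0].round(4))
im,d,K,T,c=grab("scene");P=cloud(d,K,T); cv2.imwrite("pics/s_%d.png"%(s["t"]*100),im)
# pad plate/stop seen from the scene and wrist
E
python3 f.py
```

```text
15.55 [ 0.5637 -0.1394  0.072 ] [-5.2   1.1   4.07  0.11  0.79  0.04] [0.38 0.37 0.6  0.02 0.04 0.03]
((517.7039184570312, -135.7310333251953), (50.20913314819336, 83.14828491210938), 86.47450256347656) [0.0064 0.0001 0.0416]
```

send_rows([
  [[1,0.015,-0.001,0,0],[1,0.03,-0.002,0,0],[1,0.04,-0.002,0,0],[1,0.04,-0.002,0,0],[1,0.04,-0.002,0,0]],
])

```text
t: 16.02
tool_pos: [0.5709, -0.1398, 0.072]
orientation: [-0.097, -3.137, -0.001]
force: [-9.6, 1.4, 8.2]
opening: 0.05
gripper_force: 40.0
```

```bash
python3 f.py
```

```text
16.2667 [ 0.571  -0.1398  0.072 ] [-9.12  1.33  7.71  0.17  1.53  0.07] [0.31 0.31 0.48 0.03 0.02 0.03]
((525.025146484375, -136.14529418945312), (50.17193603515625, 83.3945083618164), 86.45498657226562) [0.004  0.0004 0.0416]
```

send_rows([
  [[1,0.015,-0.001,0,0],[1,0.03,-0.002,0,0],[1,0.033,-0.002,0,0],[1,0.033,-0.002,0,0],[1,0.033,-0.002,0,0],[1,0.033,-0.002,0,0]],
])

```text
t: 16.82
tool_pos: [0.5766, -0.1402, 0.072]
orientation: [-0.097, -3.135, -0.001]
force: [-14.6, 1.1, 11.2]
opening: 0.0497
gripper_force: 40.0
```

```bash
python3 f.py; ls pics
```

```text
17.0667 [ 0.5766 -0.1401  0.072 ] [-14.78   1.41  12.18   0.23   2.44   0.09] [0.39 0.36 0.23 0.02 0.03 0.02]
((530.5271606445312, -136.49542236328125), (50.23405075073242, 84.39958953857422), 86.41537475585938) [0.0019 0.001  0.0418]
a.png
b.png
s_1555.png
s_1626.png
s_1706.png
scene0.png
side0.png
w1.png
w2.png
w3.png
w4.png
w5.png
w6.png
w7.png
```

send_rows([
  [[1,0,0,0.004,0],[1,0,0,0.004,0],[1,0,0,0.004,0],[1,0,0,0.004,0]],
])

```text
t: 17.45
tool_pos: [0.5766, -0.1401, 0.072]
orientation: [-0.097, -3.135, -0.001]
force: [-10.6, 1.1, 5.8]
opening: 0.0501
gripper_force: 40.0
```

```bash
python3 f.py
python3 - <<'E'
from h import *
o=[]
for n,c0 in(("scene",(217,195)),("side",(255,160))):
    i,*_=grab(n);o.append(cv2.resize(i[c0[1]-40:c0[1]+40,c0[0]-40:c0[0]+40],(400,400),interpolation=cv2.INTER_CUBIC))
cv2.imwrite("pics/fin.png",np.hstack(o))
E
```

```text
17.7 [ 0.5766 -0.1401  0.072 ] [-11.8    0.98   6.19   0.03   1.79   0.08] [0.45 0.43 0.64 0.03 0.04 0.02]
((530.7389526367188, -136.46017456054688), (50.22544860839844, 83.74797821044922), 86.4612045288086) [ 0.0018 -0.0008  0.0417]
```

View pics/fin.png

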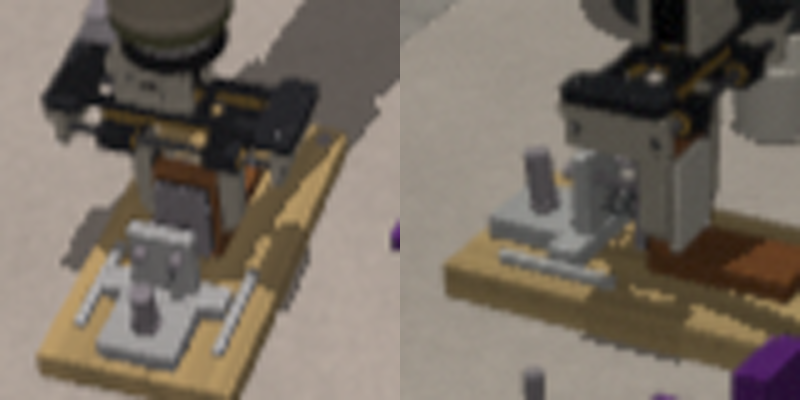

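The pin is seated and upright in the tongue, and the bookend lies flat and square against the pad. The spring is about 18 mm in by geometry (about 9 N), and the wrist reads 11.8 N including board friction. I'm handing in.

```bash
python3 -c "
from plant import order
print(order.close_job())"
```

```text
the job is handed in; nothing more can be done
None
```

The pin is fully down through the tongue and board, and the gripper is holding the bookend flat and square on the pad at an estimated 9 N; the job was handed in at about 17.8 s, with no verdict returned.

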